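Brace a square jar and twist its cap off

TASK

Set the small square metal insert fully down into the square steel brace on the worktop and let go of it, then put the square jar, its cap still tight, fully down into the insert, so that jar and insert are nested and cannot turn. Unscrew the stiff cap anticlockwise by about a quarter turn, stop turning as soon as it is free, and lift it straight up. Finish while holding the cap still and level over the jar, its lower edge just clear of the mouth by a centimetre or two, with the jar left standing fully home in the nest; leave the other things on the worktop where they are.

Things in the scene. Friction and masses are not known exactly. Their poses are not given: they have to be found in the camera images.
- brace_mouth (a point): Fixed steel brace screwed to the worktop: base plate 100 x 100 x 6 mm carrying a square open-topped well, 66 mm wide inside, 78 mm outside, with lips flared outward at the top. The point is the centre of the well's mouth, 30 mm above the worktop; the well's floor is 24 mm below it. z is up, x and y are along the well's sides.
- insert_center (a point): Loose square aluminium insert (open cup), 62 x 62 mm outside, 54 mm inside, 50 mm high, walls 4 mm, floor 4 mm thick, 0.2 kg. The point is its centre, 25 mm above its underside. z is up out of its mouth, x and y along its sides. It fits the well any way round by quarter turns with 2 mm play each side; fully home this point is 1 mm above brace_mouth and the rim stands 56 mm over the worktop.
- jar_center (a point): Loose white ceramic jar: square body 50 x 50 x 80 mm, low round shoulder to 86 mm, then a neck; 110 mm high with cap, about 0.4 kg. The point is on its axis 55 mm above its underside; z up, x and y along the sides. Fits the insert by quarter turns, 2 mm play each side; home, this point is 34 mm above insert_center and the body's upper 34 mm stand clear of the insert's rim for the fingers.
- jar_mouth (a point): Centre of the jar's mouth (top of its neck), on the jar's axis 104 mm above its underside. The neck is 25 mm across, with two lugs out to 37 mm.
- cap_center (a point): Round ribbed cap, 49 mm across, 22 mm high, 50 g, held by inner lugs with 1.5 mm play. The point is its centre, 11 mm above its lower edge and, on the jar, 99 mm above the jar's underside. The jar lifted by its cap hangs loosely; its upper body is a steadier grip. Anticlockwise from above: locked to about 60 degrees, lifts straight off from 65 to 115, then catches again.
- cap_rim (a point): Centre of the cap's lower edge, 11 mm below cap_center. On the jar it is 16 mm below jar_mouth.
- cap_turn (a joint): How far the cap has been turned anticlockwise on the jar, rad: 0 tight as found, up to 2.4. It turns stiffly (0.3 N m) and stays where left; with the play in the nest and lugs, about 0.2 rad of hand turning is lost before it follows. It keeps its value once the cap is off.
- salt_shaker: Bystander, a salt shaker; origin at the centre of its underside. Leave it alone.
- pepper_shaker: Bystander, a pepper shaker; origin at the centre of its underside. Leave it alone.
- milk_tin: Bystander, a milk tin; origin at the centre of its underside. Leave it alone.
- teaspoon: Bystander, a teaspoon; origin at the centre of its underside. Leave it alone.
- insert: The insert itself; origin at the centre of its underside (see insert_center).
- jar: The jar without its cap; origin at the centre of its underside (see jar_center).
- cap: The cap itself; origin at the centre of its lower edge (see cap_center).
Things that resemble listed ones, but are neither listed nor needed, are in the scene too. Leave any purple look-alike of the jar alone.

How it is judged:
On the way, in this order (a step that is already met when the one before it is completed fails the run):
1. the insert stands fully home in the brace, let go (z of insert_center in the frame of brace_mouth below 0.004 m and horizontal distance between insert_center and brace_mouth below 0.006 m and angle between insert_center's own z axis and vertical below 0.06 rad and contact force between the fingers and insert below 0.1 N), for 0.2 s.
2. the jar stands fully home in the nested insert, its cap still tight (z of insert_center in the frame of brace_mouth below 0.004 m and horizontal distance between insert_center and brace_mouth below 0.006 m and angle between insert_center's own z axis and vertical below 0.06 rad and z of jar_center in the frame of insert_center below 0.037 m and horizontal distance between jar_center and insert_center below 0.006 m and angle between jar_center's own z axis and vertical below 0.07 rad and value of joint cap_turn below 0.3 rad), for 0.2 s.
3. the cap is turned free while the jar stays home in the nest (z of insert_center in the frame of brace_mouth below 0.004 m and horizontal distance between insert_center and brace_mouth below 0.006 m and angle between insert_center's own z axis and vertical below 0.06 rad and z of jar_center in the frame of insert_center below 0.037 m and horizontal distance between jar_center and insert_center below 0.006 m and angle between jar_center's own z axis and vertical below 0.07 rad and value of joint cap_turn above 1 rad), for 0.1 s.
At the end, for the whole second after the job is handed in: Insert home in brace and jar home in insert (3 mm depth, 6 mm off centre, upright); cap turned over 1.0 rad, held still by the fingers alone, tilt under 0.2 rad, within 15 mm of the jar's axis, lower edge 3 to 45 mm above the mouth (all of step 3 and z of cap_rim in the frame of jar_mouth between 0.003 and 0.045 m and horizontal distance between cap_rim and jar_mouth below 0.015 m and angle between cap_rim's own z axis and vertical below 0.2 rad and contact force between the fingers and cap above 1 N and contact force between cap and jar below 0.1 N and linear speed of cap below 0.02 m/s); the arm keeps its last pose, push and grip.
It fails at once if a shaker, the milk tin or the teaspoon is moved more than 40 mm (distance of any of salt_shaker, pepper_shaker, milk_tin, teaspoon from where it was at the start of the episode above 0.04 m).
It fails at once if the cap is turned far past free (more than 2.1 rad) (value of joint cap_turn above 2.1 rad).
It fails at once if the jar is tipped over (angle between jar_center's own z axis and vertical above 0.7 rad).
It also fails if it takes over 64 s, if anything falls off the work surface, if the arm or the gripper's body presses on something with over 40 N, if the wrist force passes 120 N, or if a joint passes its speed limit or range.

ROBOT

A 7-joint arm with a two-finger parallel gripper is mounted at the origin on a cart in front of the work surface, level with it; the furniture and walls round the work are solid. World frame = base frame: x ahead of the robot, y to its left, z up, the work surface at z = 0. Lengths are in m, angles in rad, forces in N, time in s.
With the tool pointing down it reaches from about 0.425 to 0.875 m from the base axis. Payload 8.4 kg.
Tool frame: the origin (TCP) lies on the centre line of the jaws, within the pads' length; the fingertips stand 14 mm ahead of it and the grasp point (between the pads) lies 5 mm behind it; z points along the fingers, y is the line along which they close (so a half turn about z gives the same grasp; the last joint's range is limited). The gripper opens to 87 mm and grips with 3 to 60 N. Pads are 19 mm wide; open, the fingers measure 117 mm over their backs; the gripper's body (75 mm by 190 mm) begins 51 mm behind the grasp point.
Start: joints at [-1.294, 0.333, 0.04, 1.465, -0.013, 1.343, -0.059], TCP at [0.239, 0.605, 0.237] pointing down, gripper open.
Joint ranges: [-2.58, 2.58], [-0.38, 2.09], [-1.3, 1.39], [0.25, 2.4], [-1.5, 4.64], [0.08, 2.09], [-2.65, 2.65]. Speed limits (rad/s): [2.22, 2.22, 2.79, 2.79, 3.14, 3.14, 3.14].

INTERFACE

Orientations are given as a unit quaternion [x, y, z, w].
In Python, from workcell import robot gives the robot as it stands.
- The arm moves only by the tool servo_tool, never from a script. Its argument "motion" is a list of rows, each a list of 5 numbers: the opening, from 0 (shut) to 1 (fully open), then the shift along the tool's x, y, z in mm, then the turn about the tool's z in rad. A call has 1 to 5 rows; each row shifts and turns the commanded pose from where the row before left it, along the tool's axes as they then stand; what a row does not reach is not made up. A row lasts 1/8 s, in which the tool goes at most 62.5 mm and 10.7 degrees, less where a joint would pass 70% of its speed; a pose out of reach is approached as far as the arm can. A call with a gripper value outside its range is refused whole. The fingers move at their own pace and stop on an object; "squeeze" is the grip in N (left out, the last holds). Time passes only in rows, so rows that do not move let the fingers close. It gives the time, the measured TCP pose, the force, the opening and the grip force at its end, in the units of the state.
- robot.observe(): the state, without advancing time (a new reading comes with each control period).
- robot.get_image(name): name is "scene" or "side" or "wrist"; returns a dict with "image" (400x640x3 uint8, blue, green, red), "z_map" (400x640 float32, m along the optical axis (not along the pixel's ray), 0 where there is no reading), "mtx" (3x3 intrinsics, pixels), "dist" ([k1, k2, p1, p2, k3] as OpenCV has them; the pictures are not rectified), "R" (3x3) and "t" (3): a world point X has camera coordinates R X + t; the wrist camera has in their place "T_tool_cam" (4x4, takes a point from camera to tool coordinates, whose origin is the TCP and whose axes are the flange's). Camera axes: x right, y down, z forward; pixel columns grow to the right and rows downward; lengths in m; the calibration is good to about 2 mm. A picture is of the moment at which its call begins: read the wrist's pose just before it.
- robot.close_job(): hands the job in; it is judged then, once.
The state is a dict: "time": time; "q": joint angles; "joint_velocities": joint speeds; "tau": joint torques, N m; "position": TCP position; "eef_rot": TCP orientation; "ft_force": force on the tool from outside, world axes, zero at the start; "wrist_torque": the same for the moment, N m; "width": opening from 0.0 (shut) to 1.0 (fully open); "grasp_force": force on a finger pad.
Only numpy, scipy, OpenCV 4.12 (cv2) and the standard library are available. Lean on these libraries where they do the work, as an engineer would, in place of code of your own. Each camera call takes 0.05 s, during which the arm holds its last target. There are 200 camera calls.

## Working session

There is one attempt and no reset: what is moved stays moved. The work goes in short steps, Python scripts to look and compute and a tool call to move; the robot and the scene stay as the last step left them, time stands still between calls to the robot, and variables do not carry over. Pictures are saved under pics/ and viewed, at most 10 in all, crops included, and the job is handed in when it is done.

Besides the shell and the picture viewer there is one more tool, called after ">>>" by a JSON object that holds its "method" and its "body". servo_tool: Moves the arm, as the interface text tells. Its arguments: {"type":"object","properties":{"motion":{"type":"array","items":{"type":"array","items":{"type":"number"}}},"squeeze":{"type":"number"}},"required":["motion"]}

```bash
mkdir -p pics; cat > h.py <<'E'
from workcell import robot
import numpy as np, cv2
from scipy.spatial.transform import Rotation as Ro
def cam(n):
    s=robot.observe(); d=robot.get_image(n)
    if n=="wrist":
        T=np.eye(4);T[:3,:3]=Ro.from_quat(s["eef_rot"]).as_matrix();T[:3,3]=s["position"]
        M=np.linalg.inv(T@np.array(d["T_tool_cam"])); d["R"]=M[:3,:3]; d["t"]=M[:3,3]
    d["R"]=np.array(d["R"]);d["t"]=np.array(d["t"]).ravel();d["mtx"]=np.array(d["mtx"]);d["dist"]=np.array(d["dist"],float)
    return d
def cloud(d):
    z=d["z_map"];h,w=z.shape
    u,v=np.meshgrid(np.arange(w),np.arange(h))
    p=cv2.undistortPoints(np.stack([u,v],-1).reshape(-1,1,2).astype(np.float64),d["mtx"],d["dist"]).reshape(h,w,2)
    c=np.dstack([p*z[...,None],z]); X=(c-d["t"])@d["R"]; X[z<=0]=np.nan
    return X
def ray(d,uv,h):
    p=cv2.undistortPoints(np.array(uv,float).reshape(-1,1,2),d["mtx"],d["dist"]).reshape(-1,2)
    r=np.c_[p,np.ones(len(p))]@d["R"]; o=-d["R"].T@d["t"]
    return o+r*((h-o[2])/r[:,2])[:,None]
E
python3 - <<'E'
from h import *
s=robot.observe(); print(s)
for n in("scene","side"):
    d=cam(n); cv2.imwrite(f"pics/{n}0.png",d["image"]); print(n,d["mtx"],d["R"],-d["R"].T@d["t"],d["dist"])
    np.savez(f"{n}0.npz",**{k:v for k,v in d.items()})
E
```

```text
{'time': 0.0, 'q': array([-1.29420221,  0.33390399,  0.0398667 ,  1.46628682, -0.01343035,
        1.34331916, -0.0585022 ]), 'joint_velocities': array([-0.00056237, -0.00118375, -0.00193311, -0.00233121,  0.00010392,
        0.00034462, -0.00079927]), 'tau': array([-3.92630336e-04, -6.56360364e+01,  1.33494481e+00, -4.03805995e+01,
       -5.96647197e-02,  4.51895711e-02,  1.65843580e-04]), 'position': array([0.23840073, 0.604205  , 0.23565602]), 'eef_rot': array([ 1.86803039e-01,  9.82397039e-01, -8.17702851e-04, -1.14851692e-04]), 'ft_force': array([ 0.60795616, -0.14012161,  0.29998315]), 'wrist_torque': array([-0.03413022,  0.01808449,  0.03260388]), 'grasp_force': 0.0, 'width': 1.002455018400536}
scene [[376.64403883   0.         318.36166135]
 [  0.         376.64403883 197.35325662]
 [  0.           0.           1.        ]] [[ 0.66171211 -0.74975447  0.00230495]
 [-0.56409845 -0.49987778 -0.65720251]
 [ 0.49389272  0.43357864 -0.75371052]] [ 0.04992703 -0.42140499  0.87017431] [0.00759493 0.         0.         0.         0.        ]
side [[464.42464724   0.         321.33047436]
 [  0.         464.42464724 193.33106929]
 [  0.           0.           1.        ]] [[ 0.14220197 -0.98981699 -0.00639758]
 [-0.80603702 -0.11204295 -0.58116323]
 [ 0.57452844  0.08779924 -0.81376186]] [-0.22829611 -0.11110393  1.16320342] [-0.06231928  0.          0.          0.          0.        ]
```

View pics/scene0.png

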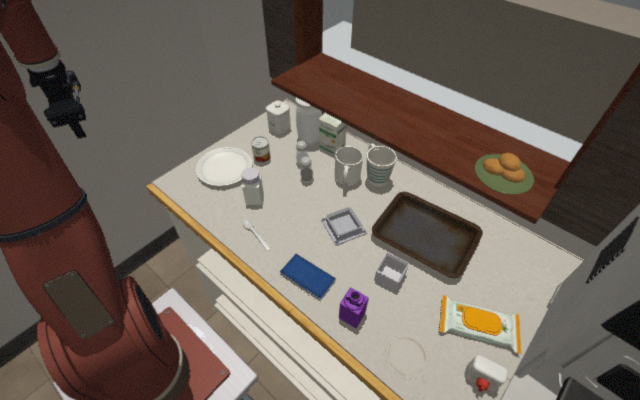

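View pics/side0.png

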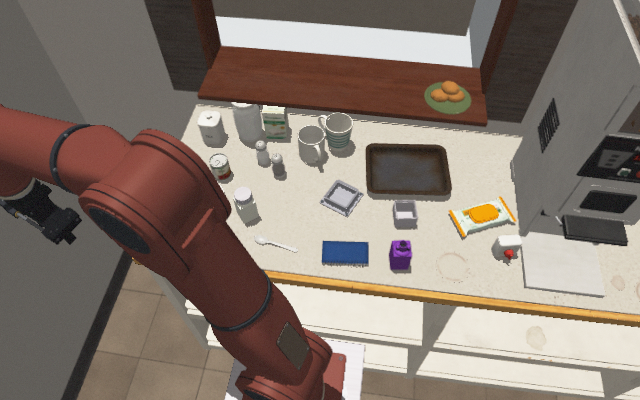

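The scene picture shows the brace at about (344,225) and the insert at (391,271). Things that could be taken for the jar: white body with grey round cap (253,188), a canister at the back (279,117), a purple look-alike (352,308), and a white box lower right (488,370). I choose (253,188). I'll check it in a crop and measure.

```bash
python3 - <<'E'
from h import *
L=lambda n:dict(np.load(f"{n}0.npz"))
a,b=L("scene"),L("side")
c1=cv2.resize(a["image"][150:295,230:420],None,fx=4,fy=4,interpolation=2)[:580]
c2=cv2.resize(b["image"][170:260,225:430],None,fx=3.7,fy=3.7,interpolation=2)
c1=cv2.resize(c1,(430,330)); c2=cv2.resize(c2,(760,333))
cv2.imwrite("pics/crop1.png",cv2.resize(a["image"][150:295,230:420],(786,600),interpolation=2))
cv2.imwrite("pics/crop2.png",c2)
for n,d,pts in(("scene",a,dict(jar=(253,188),cantop=(279,105),purple=(352,308),insert=(391,271),brace=(344,225),salt=(302,150),pep=(306,168),tin=(260,150),spoon=(256,234),book=(308,277))),("side",b,dict(jar=(244,205),insert=(405,213),brace=(342,196)))):
    X=cloud(d); np.save(n+"X.npy",X)
    for k,(u,v) in pts.items():
        P=X[v-25:v+26,u-25:u+26].reshape(-1,3)
        print(n,k,X[v,u].round(3),"maxz",np.nanmax(P[:,2]).round(3))
# top-view height: objects
for n in("scene","side"):
    X=np.load(n+"X.npy"); 
    for nm,c,r,lo,hi in(("captop",None,None,.1,.12),):
        m=(abs(X[...,2]-.11)<.006); lab=cv2.connectedComponentsWithStats(m.astype(np.uint8))
        for i in range(1,lab[0]):
            if lab[2][i,4]>25: P=X[lab[1]==i]; print(n,lab[3][i].round(0),lab[2][i,4],P.mean(0).round(3),(P.max(0)-P.min(0)).round(3))
E
```

```text
scene jar [0.475 0.202 0.072] maxz 0.113
scene cantop [0.774 0.395 0.108] maxz 0.196
scene purple [ 0.372 -0.238  0.082] maxz 0.106
scene insert [ 0.554 -0.233  0.001] maxz 0.077
scene brace [ 0.587 -0.048  0.004] maxz 0.033
scene salt [0.687 0.207 0.072] maxz 0.108
scene pep [0.644 0.151 0.061] maxz 0.09
scene tin [0.608 0.319 0.059] maxz 0.113
scene spoon [0.398 0.117 0.005] maxz 0.011
scene book [ 0.394 -0.085  0.009] maxz 0.015
side jar [0.466 0.216 0.081] maxz 0.695
side insert [ 0.553 -0.243  0.005] maxz 0.054
side brace [ 0.59  -0.05   0.003] maxz 0.032
scene [568.  22.] 446 [ 2.076 -0.124  0.11 ] [0.028 0.647 0.012]
scene [169.  55.] 580 [0.723 0.954 0.11 ] [0.544 0.422 0.012]
scene [ 38. 101.] 65 [0.238 1.02  0.11 ] [0.057 0.017 0.012]
scene [321. 122.] 168 [0.796 0.226 0.11 ] [0.08  0.148 0.012]
scene [250. 174.] 180 [0.487 0.22  0.109] [0.047 0.049 0.009]
scene [572. 228.] 244 [ 0.893 -0.525  0.11 ] [0.008 0.139 0.012]
scene [557. 307.] 113 [ 0.655 -0.571  0.11 ] [0.248 0.003 0.012]
scene [164. 377.] 171 [ 0.019 -0.063  0.11 ] [0.1   0.051 0.012]
scene [534. 360.] 56 [ 0.511 -0.575  0.11 ] [0.035 0.018 0.012]
side [90. 79.] 435 [0.888 0.869 0.11 ] [0.222 0.437 0.012]
side [185.  87.] 75 [0.89 0.52 0.11] [0.013 0.102 0.012]
side [274. 114.] 81 [0.802 0.198 0.111] [0.05  0.069 0.012]
side [246. 117.] 88 [0.775 0.28  0.11 ] [0.056 0.085 0.012]
side [504. 117.] 104 [ 0.892 -0.533  0.11 ] [0.011 0.115 0.012]
side [526. 184.] 165 [ 0.633 -0.571  0.11 ] [0.288 0.022 0.012]
side [242. 194.] 202 [0.484 0.222 0.108] [0.049 0.049 0.01 ]
side [548. 217.] 36 [ 0.523 -0.62   0.108] [0.008 0.044 0.011]
```

View pics/crop1.png

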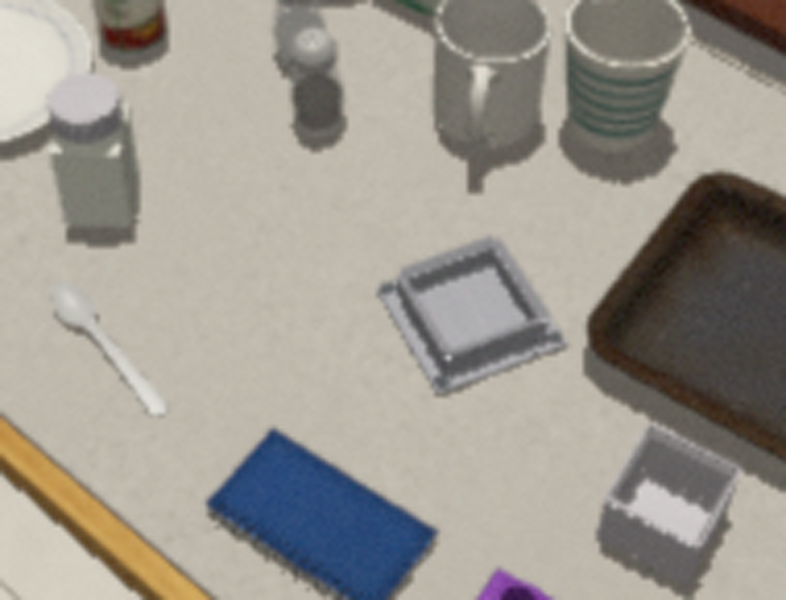

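The crop shows the jar at scene (250,190) with a round grey cap and white square body, so it is the one described. The purple one and the canister at (279,117), about 0.2 m tall, are not. Next I'll measure poses from the depth.

```bash
python3 - <<'E'
from h import *
def rect(P):
    r=cv2.minAreaRect((P[:,:2]*1000).astype(np.float32)); return np.round(r[0],1),np.round(r[1],1),round(r[2],1),len(P)
for n in("scene","side"):
    X=np.load(n+"X.npy")
    def sel(c,r,z0,z1): 
        m=(np.hypot(X[...,0]-c[0],X[...,1]-c[1])<r)&(X[...,2]>z0)&(X[...,2]<z1); return X[m]
    print(n,"ins rim",rect(sel((.555,-.238),.06,.044,.056)),"all",rect(sel((.555,-.238),.06,.012,.056)))
    print(n,"br top",rect(sel((.59,-.05),.08,.024,.034)),"plate",rect(sel((.59,-.05),.09,.0035,.034)))
    print(n,"jar body",rect(sel((.485,.22),.06,.02,.08)),"cap",rect(sel((.485,.22),.06,.106,.114)))
E
```

```text
scene ins rim (array([ 539.8, -238.5]), array([64.6, 62.8]), 9.4, 156) all (array([ 560.1, -235.8]), array([108.9,  64.1]), 7.3, 572)
scene br top (array([595.4, -63.8]), array([103.2, 114.7]), 66.9, 184) plate (array([593.9, -68.1]), array([114.9, 140.4]), 61.5, 950)
scene jar body (array([487.7, 221.1]), array([54.2, 49.6]), 38.8, 316) cap (array([487.1, 220.6]), array([46.8, 45.6]), 48.7, 168)
side ins rim (array([ 538.2, -240.1]), array([67.3, 64.9]), 8.6, 110) all (array([ 558.7, -237. ]), array([111.2,  64.9]), 8.6, 471)
side br top (array([592.7, -64. ]), array([102.6, 110. ]), 66.2, 152) plate (array([595.3, -49.9]), array([176.4, 150.9]), 84.7, 792)
side jar body (array([483.2, 220.3]), array([49.7, 51.4]), 38.8, 272) cap (array([485.1, 222.9]), array([48.1, 47.6]), 67.7, 171)
```

```bash
cat >> h.py <<'E'
def plan(x,y,z,yaw,lin=60,ang=10.5,half=True):
    """rows (tool shift mm, turn rad) from the measured pose to TCP x,y,z with tool y axis at yaw deg (mod 180 if half)"""
    s=robot.observe(); R=Ro.from_quat(s["eef_rot"]).as_matrix(); p=np.array(s["position"])
    y0=np.degrees(np.arctan2(R[1,1],R[0,1])); dy=yaw-y0
    dy=(dy+90)%180-90 if half else (dy+180)%360-180
    D=(np.array([x,y,z])-p)*1000; n=max(1,int(np.ceil(max(np.linalg.norm(D)/lin,abs(dy)/ang))))
    print("t",round(s["time"],2),"p",p.round(4),"yaw",round(y0,2),"tilt",R[:2,2].round(4),"q",s["q"].round(2),"n",n,"dyaw",round(dy,1))
    for i in range(n):
        a=np.radians(y0+dy*i/n); ty=np.array([np.cos(a),np.sin(a)]); tx=np.array([-ty[1],ty[0]])
        d=D/n; print([round(tx@d[:2],1),round(ty@d[:2],1),round(-d[2],1),round(-np.radians(dy)/n,3)])
E
python3 -c "
from h import *
plan(.52,-.1,.25,0)"
```

```text
t 0.1 p [0.2385 0.6043 0.2357] yaw 68.46 tilt [-0.0004 -0.0014] q [-1.29  0.33  0.04  1.47 -0.01  1.34 -0.06] n 13 dyaw -68.5
[np.float64(-40.0), np.float64(-42.4), np.float64(-1.1), np.float64(0.092)]
[np.float64(-43.8), np.float64(-38.6), np.float64(-1.1), np.float64(0.092)]
[np.float64(-47.1), np.float64(-34.4), np.float64(-1.1), np.float64(0.092)]
[np.float64(-50.1), np.float64(-29.9), np.float64(-1.1), np.float64(0.092)]
[np.float64(-52.6), np.float64(-25.2), np.float64(-1.1), np.float64(0.092)]
[np.float64(-54.7), np.float64(-20.3), np.float64(-1.1), np.float64(0.092)]
[np.float64(-56.3), np.float64(-15.2), np.float64(-1.1), np.float64(0.092)]
[np.float64(-57.5), np.float64(-9.9), np.float64(-1.1), np.float64(0.092)]
[np.float64(-58.2), np.float64(-4.6), np.float64(-1.1), np.float64(0.092)]
[np.float64(-58.3), np.float64(0.7), np.float64(-1.1), np.float64(0.092)]
[np.float64(-58.0), np.float64(6.1), np.float64(-1.1), np.float64(0.092)]
[np.float64(-57.2), np.float64(11.4), np.float64(-1.1), np.float64(0.092)]
[np.float64(-55.9), np.float64(16.6), np.float64(-1.1), np.float64(0.092)]
```

>>> {"method": "servo_tool", "body": {"motion": [[1, -40, -42, -1, 0.09], [1, -44, -39, -1, 0.09], [1, -47, -34, -1, 0.09], [1, -50, -30, -1, 0.09], [1, -53, -25, -1, 0.09]]}}

```text
time: 0.72
position: [0.3489, 0.3324, 0.2414]
eef_rot: [0.403, 0.915, -0.0, -0.0]
ft_force: [0.7, 0.3, 1.1]
width: 1.0
grasp_force: 0.0
```

>>> {"method": "servo_tool", "body": {"motion": [[1, -55, -20, -1, 0.09], [1, -56, -15, -1, 0.09], [1, -58, -10, -1, 0.09], [1, -58, -5, -1, 0.09], [1, -58, 1, -1, 0.09]]}}

```text
time: 1.35
position: [0.4609, 0.0634, 0.2465]
eef_rot: [0.597, 0.802, 0.0, -0.0]
ft_force: [0.7, 0.7, -0.3]
width: 0.998
grasp_force: 0.0
```

>>> {"method": "servo_tool", "body": {"motion": [[1, -58, 6, -1, 0.09], [1, -57, 11, -1, 0.09], [1, -56, 17, -1, 0.09], [1, 0, 0, 0, 0], [1, 0, 0, 0, 0]]}}

```text
time: 1.98
position: [0.5287, -0.0954, 0.2491]
eef_rot: [0.698, 0.716, -0.0, -0.0]
ft_force: [-0.1, -0.4, 0.1]
width: 1.001
grasp_force: 0.0
```

```bash
python3 - <<'E'
from h import *
plan(.539,-.239,.2,9,200,200)
d=cam("wrist"); np.savez("w1.npz",**d); cv2.imwrite("pics/w1.png",d["image"]); print(-d["R"].T@d["t"])
E
```

```text
t 1.98 p [ 0.5287 -0.0954  0.2491] yaw 1.44 tilt [-0.0011  0.    ] q [-0.6   0.1   0.75  1.75 -0.07  1.32  0.2 ] n 1 dyaw 7.6
[np.float64(-143.8), np.float64(6.7), np.float64(49.1), np.float64(-0.132)]
[ 0.52798812 -0.02907487  0.39718448]
```

View pics/w1.png

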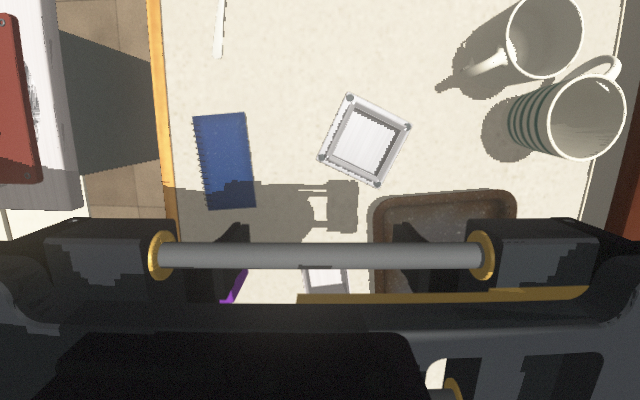

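The wrist view shows the brace at (364,139) turned about 25° and the insert at (326,280), half hidden by the gripper. I'll measure both.

```bash
python3 - <<'E'
from h import *
d=dict(np.load("w1.npz")); X=cloud(d)
def rect(m,k=1):
    m=cv2.morphologyEx(m.astype(np.uint8),cv2.MORPH_OPEN,np.ones((k,k)))>0
    P=X[m];r=cv2.minAreaRect((P[:,:2]*1000).astype(np.float32)); return np.round(r[0],1),np.round(r[1],1),round(r[2],1),len(P),np.median(P[:,2]).round(4)
v,u=np.mgrid[:400,:640]
print("table z",np.nanmedian(X[100:170,270:310,2]))
reg=(abs(u-364)<58)&(abs(v-139)<58)
Z=X[...,2]
for lo,hi in((.003,.04),(.024,.036),(.027,.036),(.004,.009)): print("brace",lo,hi,rect(reg&(Z>lo)&(Z<hi)))
# image-based outline: bright plate
reg2=(abs(u-326)<40)&(v>262)&(v<305)
m=reg2&(Z>.04)&(Z<.06); print("ins",rect(m)); 
# pixel corners of the brace: use well floor contour
fl=reg&(Z>.003)&(Z<.0095); n,l,st,c=cv2.connectedComponentsWithStats(fl.astype(np.uint8)); 
for i in range(1,n):
    if st[i,4]>100: print("floor comp",c[i],st[i,4],rect(l==i))
E
```

```text
table z -9.981238716708198e-05
brace 0.003 0.04 (array([612.6, -48.5]), array([120.3, 149.3]), 66.4, 5520, np.float64(0.0065))
brace 0.024 0.036 (array([613. , -59.3]), array([ 81.6, 139.5]), 66.6, 1295, np.float64(0.028))
brace 0.027 0.036 (array([612.6, -59.3]), array([ 81.5, 138.7]), 66.4, 836, np.float64(0.0288))
brace 0.004 0.009 (array([586.3, -47.7]), array([100.7, 100.2]), 66.3, 3806, np.float64(0.006))
ins (array([ 539.9, -235.2]), array([66.6, 39.4]), 2.5, 189, np.float64(0.0487))
floor comp [355.66460055 136.63911846] 1452 (array([586.3, -47.6]), array([100.9, 100.4]), 66.2, 1452, np.float64(0.006))
floor comp [364.32977851 141.41181296] 2438 (array([587., -48.]), array([67. , 65.3]), 66.2, 2438, np.float64(0.006))
```

>>> {"method": "servo_tool", "body": {"motion": [[1, -57, 3, 5, 0], [1, -57, 3, 5, 0], [1, -57, 3, 5, 0], [1, -34, 3, 5, 0], [1, 0, 0, 0, 0]]}}

```text
time: 2.65
position: [0.5454, -0.3017, 0.2289]
eef_rot: [0.699, 0.715, -0.001, -0.0]
ft_force: [0.2, -0.1, 0.2]
width: 1.0
grasp_force: 0.0
```

```bash
python3 - <<'E'
from h import *
s=robot.observe();print(s["position"],s["joint_velocities"].round(3))
d=cam("wrist"); np.savez("w2.npz",**d); cv2.imwrite("pics/w2.png",d["image"]); X=cloud(d);Z=X[...,2]
m=(np.hypot(X[...,0]-.54,X[...,1]+.239)<.05)&(Z>.044)&(Z<.056)
n,l,st,c=cv2.connectedComponentsWithStats(m.astype(np.uint8))
for i in range(1,n):
    if st[i,4]>40:
        P=X[l==i]; print(c[i],st[i],np.median(P[:,2]),cv2.minAreaRect((P[:,:2]*1000).astype(np.float32)))
# pixel-outline method
cnt=max(cv2.findContours((m).astype(np.uint8),0,2)[0],key=cv2.contourArea)
r=cv2.boxPoints(cv2.minAreaRect(cnt)); W=ray(d,r,.05); print(W.round(4),W.mean(0))
# floor z 4mm inside
f=(np.hypot(X[...,0]-.54,X[...,1]+.239)<.05)&(Z>.002)&(Z<.007);n,l,st,c=cv2.connectedComponentsWithStats(f.astype(np.uint8))
for i in range(1,n):
    if st[i,4]>100:
        P=X[l==i]; print("floor",c[i],st[i],np.median(P[:,2]),cv2.minAreaRect((P[:,:2]*1000).astype(np.float32)))
E
```

```text
[ 0.54535363 -0.30172774  0.22888961] [-0.05  -0.032 -0.028  0.015  0.005  0.01  -0.039]
[317.32391304 128.36630435] [286  97  63  65 920] 0.049119795506584116 ((540.4082641601562, -238.89593505859375), (63.34986877441406, 63.664791107177734), 9.318361282348633)
[[ 0.5044 -0.2124  0.05  ]
 [ 0.5665 -0.2024  0.05  ]
 [ 0.5783 -0.2647  0.05  ]
 [ 0.5135 -0.2755  0.05  ]] [ 0.54068015 -0.2387371   0.05      ]
floor [317.49172451 128.63801388] [ 294  104   48   50 1873] 0.003963372460734728 ((540.43408203125, -238.9583740234375), (54.49857711791992, 54.71868896484375), 9.329364776611328)
```

```bash
python3 - <<'E'
from h import *
d=dict(np.load("w2.npz")); X=cloud(d)
m=(X[...,2]>.012)&(X[...,1]>-.28)&(X[...,1]<-.19)&(X[...,0]>.585)&(X[...,2]<.1)
P=X[m]; print(len(P),P.min(0),P.max(0),np.percentile(P[:,0],[1,5]))
plan(.5404,-.2389,.12,9.3); plan(.5404,-.2389,.045,9.3)
E
```

```text
4408 [ 0.60497721 -0.27994287  0.01203035] [ 0.93002418 -0.19000975  0.04618523] [0.60818353 0.6124038 ]
t 2.7 p [ 0.546  -0.2998  0.229 ] yaw 1.43 tilt [-0.001   0.0007] q [-0.23  0.37  0.85  1.58 -0.28  1.33  0.69] n 3 dyaw 7.9
[np.float64(20.3), np.float64(-1.4), np.float64(36.3), np.float64(-0.046)]
[np.float64(20.4), np.float64(-0.4), np.float64(36.3), np.float64(-0.046)]
[np.float64(20.4), np.float64(0.5), np.float64(36.3), np.float64(-0.046)]
t 2.7 p [ 0.546  -0.2998  0.229 ] yaw 1.43 tilt [-0.001   0.0007] q [-0.23  0.37  0.85  1.58 -0.28  1.33  0.69] n 4 dyaw 7.9
[np.float64(15.3), np.float64(-1.0), np.float64(46.0), np.float64(-0.034)]
[np.float64(15.3), np.float64(-0.5), np.float64(46.0), np.float64(-0.034)]
[np.float64(15.3), np.float64(0.0), np.float64(46.0), np.float64(-0.034)]
[np.float64(15.3), np.float64(0.6), np.float64(46.0), np.float64(-0.034)]
```

>>> {"method": "servo_tool", "body": {"motion": [[0.87, 20, -1, 36, -0.046], [0.87, 20, 0, 36, -0.046], [0.87, 20, 0, 36, -0.046], [0.87, 0, 0, 0, 0], [0.87, 0, 0, 0, 0]]}}

```text
time: 3.32
position: [0.5418, -0.2404, 0.1233]
eef_rot: [0.647, 0.762, 0.0, 0.001]
ft_force: [0.0, 0.5, 0.6]
width: 0.868
grasp_force: 0.0
```

```bash
python3 -c "
from h import *
plan(.5404,-.2389,.045,9.3)"
```

```text
t 3.33 p [ 0.5418 -0.2404  0.1233] yaw 9.36 tilt [ 0.0019 -0.0003] q [-0.29  0.38  0.78  1.78 -0.3   1.11  0.76] n 2 dyaw -0.1
[np.float64(0.9), np.float64(-0.6), np.float64(39.1), np.float64(0.001)]
[np.float64(0.9), np.float64(-0.6), np.float64(39.1), np.float64(0.001)]
```

>>> {"method": "servo_tool", "body": {"motion": [[0.87, 1, -0.6, 39, 0], [0.87, 0.8, -0.6, 38.5, 0], [0.87, 0, 0, 0, 0], [0.5, 0, 0, 0, 0], [0.5, 0, 0, 0, 0]], "squeeze": 25}}

```text
time: 3.95
position: [0.5407, -0.2398, 0.0462]
eef_rot: [0.647, 0.762, 0.001, 0.001]
ft_force: [-1.5, 0.3, 2.1]
width: 0.726
grasp_force: 1.0
```

>>> {"method": "servo_tool", "body": {"motion": [[0.5, 0, 0, 0, 0], [0.5, 0, 0, 0, 0]]}}

```text
time: 4.2
position: [0.5405, -0.2398, 0.0461]
eef_rot: [0.647, 0.762, 0.001, 0.001]
ft_force: [-0.5, 0.4, 7.3]
width: 0.708
grasp_force: 25.0
```

>>> {"method": "servo_tool", "body": {"motion": [[0.5, 0, 0, -30, 0], [0.5, 0, 0, -40, 0], [0.5, 0, 0, 0, 0]]}}

```text
time: 4.58
position: [0.5413, -0.24, 0.1177]
eef_rot: [0.647, 0.762, 0.001, 0.003]
ft_force: [-0.1, -0.0, -2.2]
width: 0.708
grasp_force: 25.0
```

```bash
python3 -c "
from h import *
plan(.5863,-.0486,.1,-23.8)"
```

```text
t 4.58 p [ 0.5413 -0.24    0.1177] yaw 9.32 tilt [ 0.0058 -0.0011] q [-0.29  0.38  0.79  1.79 -0.3   1.09  0.76] n 4 dyaw -33.1
[np.float64(45.4), np.float64(18.9), np.float64(4.4), np.float64(0.145)]
[np.float64(47.6), np.float64(12.1), np.float64(4.4), np.float64(0.145)]
[np.float64(48.9), np.float64(5.1), np.float64(4.4), np.float64(0.145)]
[np.float64(49.1), np.float64(-2.0), np.float64(4.4), np.float64(0.145)]
```

>>> {"method": "servo_tool", "body": {"motion": [[0.5, 45, 19, 4, 0.145], [0.5, 48, 12, 4, 0.145], [0.5, 49, 5, 4, 0.145], [0.5, 49, -2, 4, 0.145], [0.5, 0, 0, 0, 0]]}}

```text
time: 5.2
position: [0.5847, -0.0418, 0.0968]
eef_rot: [0.837, 0.548, -0.0, -0.001]
ft_force: [0.1, -0.8, -2.0]
width: 0.71
grasp_force: 25.0
```

>>> {"method": "servo_tool", "body": {"motion": [[0.5, 0, 0, 0, 0]]}}

```text
time: 5.32
position: [0.5839, -0.0478, 0.0977]
eef_rot: [0.838, 0.546, -0.001, 0.0]
ft_force: [0.2, -0.8, -1.9]
width: 0.71
grasp_force: 25.0
```

```bash
python3 - <<'E'
from h import *
plan(.5863,-.0486,.082,-23.8)
for n in("scene","side"):
    d=cam(n);X=cloud(d);Z=X[...,2]
    top=Z.copy()
    m=(np.hypot(X[...,0]-.587,X[...,1]+.048)<.06)
    P=X[m&(Z>.088)&(Z<.108)]; 
    if len(P)>10: print(n,len(P),cv2.minAreaRect((P[:,:2]*1000).astype(np.float32)))
d=cam("wrist"); cv2.imwrite("pics/w3.png",d["image"])
E
```

```text
t 5.33 p [ 0.5839 -0.0478  0.0977] yaw -23.82 tilt [-0.0008 -0.0006] q [-0.68  0.42  0.85  1.82 -0.36  1.07 -0.11] n 1 dyaw 0.0
[np.float64(0.2), np.float64(2.5), np.float64(15.7), np.float64(-0.0)]
scene 201 ((581.3949584960938, -48.62083435058594), (65.68718719482422, 80.02082824707031), 74.26750183105469)
side 85 ((575.5243530273438, -68.43434143066406), (34.94740676879883, 69.72787475585938), 85.13375091552734)
```

View pics/w3.png

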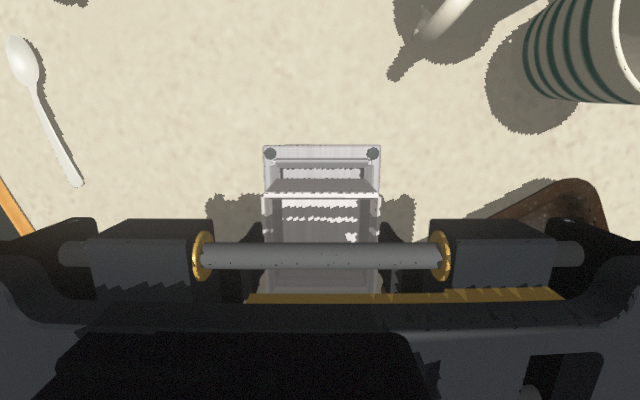

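The wrist view shows the held insert square over the brace, its front rim at row 195 and columns 263–380. I'll measure that rim against the brace.

```bash
python3 - <<'E'
from h import *
d=cam("wrist");X=cloud(d);Z=X[...,2]; s=robot.observe(); p=s["position"]; print(p)
a=np.radians(-23.8);ty=np.array([np.cos(a),np.sin(a)]);tx=np.array([-ty[1],ty[0]])
v,u=np.mgrid[:400,:640]
m=(u>250)&(u<395)&(v>175)&(v<215)&(Z>.085)&(Z<.115)
P=X[m];B=np.array([.5867,-.0478]); A=(P[:,:2]-B)*1000
print(len(P),"z",np.percentile(P[:,2],[5,50,95]).round(4),"tx",np.percentile(A@tx,[1,50,99]).round(1),"ty",np.percentile(A@ty,[.5,99.5]).round(1), "tcp rel",(p[:2]-B)@tx*1000,(p[:2]-B)@ty*1000)
# brace re-measure: plate corners far edge
m=(u>255)&(u<390)&(v>140)&(v<178)&(Z>.004)&(Z<.008);A=(X[m][:,:2]-B)*1000
print("plate tx max",np.percentile(A@tx,99.5),"ty",np.percentile(A@ty,[.5,99.5]))
E
```

```text
[ 0.58408494 -0.04901601  0.09814214]
1765 z [0.0864 0.0974 0.1029] tx [17.4 29.3 30.4] ty [-32.4  30.2] tcp rel -2.1678942496903977 -1.901961437795526
plate tx max 49.45960956780086 ty [-49.67381532  48.80162441]
```

>>> {"method": "servo_tool", "body": {"motion": [[0.5, 0.8, 0.8, 10, 0], [0.5, 0, 0, 8, 0], [0.5, 0, 0, 8, 0], [0.5, 0, 0, 0, 0]]}}

```text
time: 6.02
position: [0.5848, -0.0472, 0.0711]
eef_rot: [0.838, 0.545, -0.001, -0.0]
ft_force: [0.4, 0.2, -1.2]
width: 0.709
grasp_force: 25.0
```

>>> {"method": "servo_tool", "body": {"motion": [[0.5, 0, 0, 7, 0], [0.5, 0, 0, 7, 0], [0.5, 0, 0, 3, 0], [0.5, 0, 0, 0, 0]]}}

```text
time: 6.52
position: [0.5853, -0.0472, 0.0548]
eef_rot: [0.838, 0.545, -0.0, -0.0]
ft_force: [0.3, -0.1, -2.1]
width: 0.71
grasp_force: 25.0
```

>>> {"method": "servo_tool", "body": {"motion": [[0.5, 0, 0, 3, 0], [0.5, 0, 0, 2, 0], [0.5, 0, 0, 0, 0]]}}

```text
time: 6.9
position: [0.5857, -0.0472, 0.0519]
eef_rot: [0.838, 0.545, 0.001, -0.001]
ft_force: [-9.2, 1.9, 20.6]
width: 0.711
grasp_force: 25.0
```

>>> {"method": "servo_tool", "body": {"motion": [[0.5, 0, 0, -1.5, 0], [0.9, 0, 0, 0, 0], [0.9, 0, 0, 0, 0], [0.9, 0, 0, -20, 0], [0.9, 0, 0, -50, 0]]}}

```text
time: 7.52
position: [0.5842, -0.0472, 0.1217]
eef_rot: [0.838, 0.545, -0.002, -0.001]
ft_force: [1.2, -0.1, 1.2]
width: 0.901
grasp_force: 0.0
```

```bash
python3 - <<'E'
from h import *
plan(.486,.2215,.2,38.8)
for n in("scene","side"):
    d=cam(n);X=cloud(d);Z=X[...,2]
    m=(np.hypot(X[...,0]-.587,X[...,1]+.048)<.05)&(Z>.046)&(Z<.062)
    P=X[m]
    if len(P)>10: print(n,len(P),np.percentile(P[:,2],90),cv2.minAreaRect((P[:,:2]*1000).astype(np.float32)))
E
```

```text
t 7.53 p [ 0.5842 -0.0472  0.1217] yaw -23.91 tilt [-0.0034 -0.001 ] q [-0.7   0.4   0.87  1.79 -0.33  1.11 -0.13] n 6 dyaw 62.7
[np.float64(34.3), np.float64(-33.1), np.float64(-13.0), np.float64(-0.182)]
[np.float64(39.7), np.float64(-26.3), np.float64(-13.0), np.float64(-0.182)]
[np.float64(43.9), np.float64(-18.7), np.float64(-13.0), np.float64(-0.182)]
[np.float64(46.5), np.float64(-10.4), np.float64(-13.0), np.float64(-0.182)]
[np.float64(47.6), np.float64(-1.8), np.float64(-13.0), np.float64(-0.182)]
[np.float64(47.2), np.float64(6.9), np.float64(-13.0), np.float64(-0.182)]
scene 172 0.05572143830079514 ((585.7118530273438, -46.2701416015625), (65.10874938964844, 63.83838653564453), 64.2905502319336)
side 115 0.055914501584076515 ((583.2279052734375, -46.850040435791016), (64.47151947021484, 64.362060546875), 66.17680358886719)
```

```bash
python3 -c "
from h import *
plan(.527,.17,.24,38.8,lin=62)"
```

```text
t 7.62 p [ 0.5885 -0.0483  0.1274] yaw -23.95 tilt [0.0078 0.0004] q [-0.7   0.39  0.88  1.79 -0.33  1.11 -0.13] n 6 dyaw 62.8
[np.float64(29.1), np.float64(-24.1), np.float64(-18.8), np.float64(-0.183)]
[np.float64(33.0), np.float64(-18.4), np.float64(-18.8), np.float64(-0.183)]
[np.float64(35.8), np.float64(-12.2), np.float64(-18.8), np.float64(-0.183)]
[np.float64(37.4), np.float64(-5.5), np.float64(-18.8), np.float64(-0.183)]
[np.float64(37.8), np.float64(1.4), np.float64(-18.8), np.float64(-0.183)]
[np.float64(36.9), np.float64(8.3), np.float64(-18.8), np.float64(-0.183)]
```

>>> {"method": "servo_tool", "body": {"motion": [[1, 10, -8, -40, -0.18], [1, 30, -22, -20, -0.18], [1, 37, -16, -15, -0.18], [1, 40, -8, -15, -0.18], [1, 42, 0, -12, -0.18]]}}

```text
time: 8.25
position: [0.5284, 0.117, 0.2252]
eef_rot: [0.515, 0.857, 0.001, 0.0]
ft_force: [0.3, -0.2, -0.2]
width: 0.999
grasp_force: 0.0
```

>>> {"method": "servo_tool", "body": {"motion": [[1, 45, 8, -12, -0.18], [1, 0, 0, 0, 0], [1, 0, 0, 0, 0]]}}

```text
time: 8.62
position: [0.515, 0.1589, 0.236]
eef_rot: [0.439, 0.898, 0.0, 0.0]
ft_force: [-0.2, -0.8, 0.9]
width: 1.0
grasp_force: 0.0
```

```bash
python3 - <<'E'
from h import *
plan(.486,.2215,.2,38.8)
d=cam("wrist"); cv2.imwrite("pics/w4.png",d["image"]); X=cloud(d);Z=X[...,2]
near=np.hypot(X[...,0]-.486,X[...,1]-.2215)<.06
P=X[near&(Z>.1)&(Z<.118)]; print("cap",len(P),np.median(P[:,2]),cv2.minEnclosingCircle((P[:,:2]*1000).astype(np.float32)))
for lo,hi in((.02,.09),(.074,.088),(.015,.078)):
    P=X[near&(Z>lo)&(Z<hi)]; print("body",len(P),cv2.minAreaRect((P[:,:2]*1000).astype(np.float32)))
E
```

```text
t 8.62 p [0.515  0.1589 0.236 ] yaw 37.88 tilt [ 0.0006 -0.0001] q [-0.99  0.11  0.66  1.76 -0.07  1.29  0.35] n 2 dyaw 0.9
[np.float64(33.6), np.float64(7.8), np.float64(18.0), np.float64(-0.008)]
[np.float64(33.6), np.float64(8.0), np.float64(18.0), np.float64(-0.008)]
cap 2184 0.10990666489026471 ((489.4415588378906, 222.7274932861328), 25.153078079223633)
body 306 ((489.50927734375, 222.51109313964844), (50.18764877319336, 50.40403366088867), 39.75740051269531)
body 306 ((489.50927734375, 222.51109313964844), (50.18764877319336, 50.40403366088867), 39.75740051269531)
body 65 ((489.50927734375, 222.51109313964844), (50.18764877319336, 50.40403366088867), 39.75740051269531)
```

View pics/w4.png

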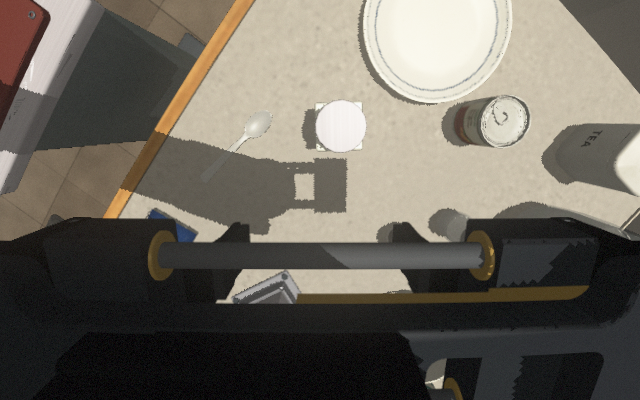

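The wrist view shows the jar alone at (340,127), with its square shoulder corners visible under the round cap. It measures (0.489, 0.2225) with its top at 0.110, yaw 39.7° and sides 50 mm, which matches the description.

```bash
python3 -c "
from h import *
plan(.4894,.2225,.18,39.6)"
```

```text
t 8.68 p [0.5151 0.1583 0.2358] yaw 37.81 tilt [ 0.0003 -0.0003] q [-0.99  0.11  0.66  1.76 -0.07  1.29  0.35] n 2 dyaw 1.8
[np.float64(33.2), np.float64(9.5), np.float64(27.9), np.float64(-0.016)]
[np.float64(33.1), np.float64(10.0), np.float64(27.9), np.float64(-0.016)]
```

>>> {"method": "servo_tool", "body": {"motion": [[1, 33, 9.5, 28, -0.016], [1, 33, 10, 28, -0.016], [1, 0, 0, 0, 0], [1, 0, 0, 0, 0]]}}

```text
time: 9.18
position: [0.4898, 0.2219, 0.1798]
eef_rot: [0.425, 0.905, -0.0, 0.0]
ft_force: [0.7, -0.2, 1.2]
width: 1.002
grasp_force: 0.0
```

```bash
python3 -c "
from h import *
plan(.4894,.2225,.064,39.6)"
```

```text
t 9.18 p [0.4898 0.2219 0.1798] yaw 39.66 tilt [ 0.0003 -0.0008] q [-1.05  0.15  0.6   1.84 -0.09  1.18  0.27] n 2 dyaw -0.1
[np.float64(0.4), np.float64(0.0), np.float64(57.9), np.float64(0.001)]
[np.float64(0.4), np.float64(0.0), np.float64(57.9), np.float64(0.001)]
```

>>> {"method": "servo_tool", "body": {"motion": [[1, 0.5, 0, 40, 0], [1, 0.3, 0, 50, 0], [1, 0, 0, 25.5, 0], [1, 0, 0, 0, 0], [1, 0, 0, 0, 0]], "squeeze": 40}}

```text
time: 9.8
position: [0.4899, 0.2237, 0.0657]
eef_rot: [0.425, 0.905, 0.001, 0.001]
ft_force: [0.3, -0.8, 0.8]
width: 0.998
grasp_force: 0.0
```

>>> {"method": "servo_tool", "body": {"motion": [[0.4, 0, 0, 0, 0], [0.4, 0, 0, 0, 0], [0.4, 0, 0, 0, 0], [0.4, 0, 0, 0, 0]]}}

```text
time: 10.3
position: [0.4885, 0.2243, 0.0642]
eef_rot: [0.424, 0.906, 0.0, 0.0]
ft_force: [1.1, 0.4, -0.9]
width: 0.629
grasp_force: 0.0
```

>>> {"method": "servo_tool", "body": {"motion": [[0.4, 0, 0, 0, 0], [0.4, 0, 0, 0, 0], [0.4, 0, 0, 0, 0]]}}

```text
time: 10.68
position: [0.4884, 0.2242, 0.0641]
eef_rot: [0.424, 0.906, -0.0, -0.0]
ft_force: [-1.1, -0.5, 2.9]
width: 0.569
grasp_force: 40.0
```

>>> {"method": "servo_tool", "body": {"motion": [[0.4, 0, 0, -30, 0], [0.4, 0, 0, -50, 0], [0.4, 0, 0, 0, 0]]}}

```text
time: 11.05
position: [0.4903, 0.225, 0.1469]
eef_rot: [0.424, 0.906, 0.002, 0.001]
ft_force: [-0.6, -0.8, -4.9]
width: 0.573
grasp_force: 40.0
```

```bash
python3 -c "
from h import *
plan(.5845,-.0465,.14,66.2,lin=50)"
```

```text
t 11.05 p [0.4903 0.225  0.1469] yaw 39.81 tilt [0.0044 0.0034] q [-1.05  0.19  0.6   1.88 -0.12  1.11  0.29] n 6 dyaw 26.4
[np.float64(-44.8), np.float64(-16.9), np.float64(1.2), np.float64(-0.077)]
[np.float64(-43.4), np.float64(-20.3), np.float64(1.2), np.float64(-0.077)]
[np.float64(-41.7), np.float64(-23.6), np.float64(1.2), np.float64(-0.077)]
[np.float64(-39.8), np.float64(-26.7), np.float64(1.2), np.float64(-0.077)]
[np.float64(-37.6), np.float64(-29.7), np.float64(1.2), np.float64(-0.077)]
[np.float64(-35.2), np.float64(-32.5), np.float64(1.2), np.float64(-0.077)]
```

>>> {"method": "servo_tool", "body": {"motion": [[0.4, -45, -17, 0, -0.077], [0.4, -43, -20, 0, -0.077], [0.4, -42, -24, 0, -0.077], [0.4, -40, -27, 0, -0.077], [0.4, -38, -30, 0, -0.077]]}}

```text
time: 11.68
position: [0.5666, -0.0044, 0.1423]
eef_rot: [0.242, 0.97, -0.0, -0.001]
ft_force: [0.7, 0.5, -5.2]
width: 0.568
grasp_force: 40.0
```

>>> {"method": "servo_tool", "body": {"motion": [[0.4, -35, -32, 0, -0.077], [0.4, 0, 0, 0, 0], [0.4, 0, 0, 0, 0], [0.4, 0, 0, 0, 0]]}}

```text
time: 12.18
position: [0.5825, -0.0463, 0.1432]
eef_rot: [0.205, 0.979, 0.0, -0.001]
ft_force: [-0.1, 1.2, -3.7]
width: 0.567
grasp_force: 40.0
```

```bash
python3 - <<'E'
from h import *
plan(.5845,-.0465,.13,66.2)
ims=[]
for n in("scene","side","wrist"):
    d=cam(n); np.savez(n+"5.npz",**d)
    im=d["image"]
    if n=="scene": im=im[110:310,230:430]
    elif n=="side": im=im[100:300,240:440]
    else: im=im[60:330,190:460]
    ims.append(cv2.resize(im,(400,400) if n!="wrist" else (400,400),interpolation=2))
    X=cloud(d);Z=X[...,2]
    r=np.hypot(X[...,0]-.587,X[...,1]+.048)<.06
    P=X[r&(Z>.185)&(Z<.2)]
    if len(P)>10: print(n,"cap",len(P),np.median(P[:,2]),cv2.minEnclosingCircle((P[:,:2]*1000).astype(np.float32)))
    P=X[r&(Z>.05)&(Z<.06)]; 
    if len(P)>10: print(n,"rim",len(P),cv2.minAreaRect((P[:,:2]*1000).astype(np.float32)))
cv2.imwrite("pics/c5.png",cv2.resize(np.vstack([np.hstack(ims[:2]),np.hstack([ims[2],ims[2]*0])]),(600,600)))
E
```

```text
t 12.18 p [ 0.5825 -0.0463  0.1432] yaw 66.38 tilt [-0.0014  0.0004] q [-0.57  0.32  0.69  1.77 -0.22  1.13  1.35] n 1 dyaw -0.2
[np.float64(-1.9), np.float64(0.7), np.float64(13.2), np.float64(0.003)]
scene cap 28 0.18902121019081825 ((580.029541015625, -28.000904083251953), 18.89765167236328)
scene rim 62 ((585.3582763671875, -47.51777648925781), (63.774410247802734, 62.937705993652344), 64.73223114013672)
side cap 68 0.18744926528232575 ((576.171630859375, -37.60042190551758), 25.298263549804688)
side rim 47 ((582.8001098632812, -46.90846252441406), (62.62009048461914, 66.8465576171875), 63.33075714111328)
wrist cap 3428 0.1897128182283436 ((573.5799560546875, -42.24521255493164), 34.50251388549805)
wrist rim 468 ((565.2728881835938, -36.36956787109375), (63.4722785949707, 20.319570541381836), 60.049560546875)
```

View pics/c5.png

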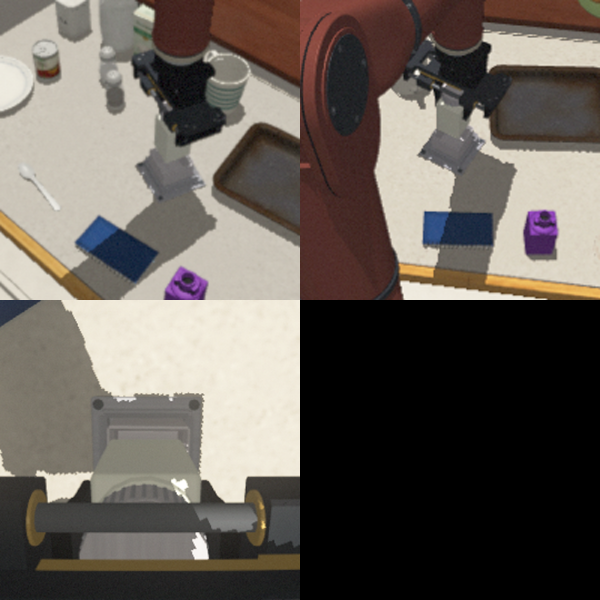

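The wrist crop shows the jar's front face over the insert, bottom edge at about crop (148,433), and the insert's front rim just beyond it. I'll measure how the two sit relative to each other.

```bash
cat > rel.py <<'E'
from h import *
def rel(yaw=66.2,bz=.079):
    d=cam("wrist");X=cloud(d);Z=X[...,2];p=robot.observe()["position"]
    a=np.radians(yaw);ty=np.array([np.cos(a),np.sin(a)]);tx=np.array([-ty[1],ty[0]]);B=np.array([.5867,-.0478])
    A=(X[...,:2]-B)*1000;U=A@tx;V=A@ty; pc=lambda x,q:np.nanpercentile(x,q).round(1)
    print("tcp",((p[:2]-B)*1000@tx).round(1),((p[:2]-B)*1000@ty).round(1),p[2])
    for lo,hi in((bz+.005,bz+.02),(bz+.02,bz+.04),(bz+.04,bz+.06),(bz+.06,bz+.075)):
        m=(Z>lo)&(Z<hi)&(U>12)&(U<40)&(abs(V)<40)
        if m.sum()>20: print("face z",round(lo,3),m.sum(),"U",pc(U[m],[10,50,90]),"V",pc(V[m],[1,99]))
    m=(Z>.051)&(Z<.06)&(U>15)&(U<45)&(abs(V)<45); print("rim",m.sum(),"U",pc(U[m],[2,50,98]),"V",pc(V[m],[1,99]))
    m=(Z>.004)&(Z<.008)&(U>34)&(U<65)&(abs(V)<65); print("plate",m.sum(),"Umax",pc(U[m],99),"V",pc(V[m],[1,99]))
rel()
E
python3 rel.py
```

```text
tcp 3.8 -0.7 0.14399616740385746
face z 0.084 277 U [26.5 26.7 26.9] V [-24.2  22.5]
face z 0.099 488 U [26.5 26.7 27. ] V [-24.3  22.5]
face z 0.119 802 U [14.2 26.7 27. ] V [-33.4  32.3]
face z 0.139 991 U [12.8 26.7 27. ] V [-33.6  32.7]
rim 416 U [16.3 28.9 31.6] V [-29.9  32.8]
plate 1093 Umax 49.8 V [-49.1  48.6]
```

>>> {"method": "servo_tool", "body": {"motion": [[0.4, -0.9, 2.2, 6, 0], [0.4, 0, 0, 10, 0], [0.4, 0, 0, 0, 0], [0.4, 0, 0, 0, 0], [0.4, 0, 0, 0, 0]]}}

```text
time: 13.0
position: [0.5849, -0.0463, 0.1283]
eef_rot: [0.206, 0.979, 0.0, 0.0]
ft_force: [-0.4, 0.7, -5.3]
width: 0.57
grasp_force: 40.0
```

```bash
sed -i 's/^rel()/rel(bz=.063)/' rel.py; python3 rel.py
```

```text
tcp 2.2 0.6 0.12832817883146633
face z 0.068 270 U [24.8 25.1 25.2] V [-23.   23.7]
face z 0.083 494 U [24.8 25.1 25.3] V [-23.1  23.8]
face z 0.103 746 U [24.5 25.1 25.3] V [-31.9  33.4]
face z 0.123 841 U [12.4 25.1 25.3] V [-32.2  33.9]
rim 499 U [16.3 29.  31.7] V [-30.   32.7]
plate 1240 Umax 49.9 V [-49.   48.4]
```

>>> {"method": "servo_tool", "body": {"motion": [[0.4, 0.4, 1, 6, 0], [0.4, 0, 0, 6, 0], [0.4, 0, 0, 6, 0], [0.4, 0, 0, 0, 0], [0.4, 0, 0, 0, 0]]}}

```text
time: 13.68
position: [0.5848, -0.0452, 0.1101]
eef_rot: [0.205, 0.979, -0.0, 0.0]
ft_force: [-0.6, -0.2, -4.5]
width: 0.574
grasp_force: 40.0
```

Inside the rim by 10 mm with no contact force. Continuing down; home is at a TCP z of about 0.074.

>>> {"method": "servo_tool", "body": {"motion": [[0.4, 0, 0, 8, 0], [0.4, 0, 0, 8, 0], [0.4, 0, 0, 8, 0], [0.4, 0, 0, 6, 0], [0.4, 0, 0, 0, 0]]}}

```text
time: 14.3
position: [0.5844, -0.0452, 0.0794]
eef_rot: [0.205, 0.979, -0.0, -0.0]
ft_force: [0.8, -0.5, -4.6]
width: 0.57
grasp_force: 40.0
```

>>> {"method": "servo_tool", "body": {"motion": [[0.4, 0, 0, 3, 0], [0.4, 0, 0, 2.5, 0], [0.4, 0, 0, 1.5, 0], [0.4, 0, 0, 0, 0]]}}

```text
time: 14.8
position: [0.5849, -0.0452, 0.0741]
eef_rot: [0.206, 0.979, 0.0, 0.0]
ft_force: [-5.5, 0.1, 7.1]
width: 0.567
grasp_force: 40.0
```

>>> {"method": "servo_tool", "body": {"motion": [[1, 0, 0, -1, 0], [1, 0, 0, 0, 0], [1, 0, 0, 0, 0], [1, 0, 0, -20, 0.1], [1, 0, 0, -50, 0.18]]}}

```text
time: 15.42
position: [0.5833, -0.045, 0.143]
eef_rot: [0.342, 0.94, -0.001, -0.002]
ft_force: [1.7, 0.8, -0.0]
width: 0.981
grasp_force: 0.0
```

>>> {"method": "servo_tool", "body": {"motion": [[1, 0, 0, -40, 0.18], [1, 0, 0, -30, 0.18], [1, 0, 0, 0, 0.18], [1, 0, 0, 0, 0.18], [1, 0, 0, 0, 0.18]]}}

```text
time: 16.05
position: [0.5848, -0.045, 0.2142]
eef_rot: [0.717, 0.697, 0.0, 0.0]
ft_force: [0.7, -0.3, -0.3]
width: 0.999
grasp_force: 0.0
```

>>> {"method": "servo_tool", "body": {"motion": [[1, -20, 0, 0, 0.18], [1, -40, 0, 0, 0.18], [1, 0, 0, 0, 0.1], [1, 0, 0, 0, 0], [1, 0, 0, 0, 0]]}}

```text
time: 16.68
position: [0.5764, -0.1036, 0.214]
eef_rot: [0.855, 0.519, -0.0, -0.0]
ft_force: [-0.4, 0.1, -0.4]
width: 1.004
grasp_force: 0.0
```

```bash
python3 - <<'E'
from h import *
plan(.5868,-.0464,.16,-30)
for n in("wrist","scene","side"):
    d=cam(n);X=cloud(d);Z=X[...,2]; near=np.hypot(X[...,0]-.587,X[...,1]+.047)<.05
    P=X[near&(Z>.112)&(Z<.128)]
    if len(P)>5: print(n,"cap",len(P),np.median(P[:,2]),cv2.minEnclosingCircle((P[:,:2]*1000).astype(np.float32)),P[:,:2].mean(0))
    for lo,hi in((.05,.06),(.084,.098)):
        P=X[near&(Z>lo)&(Z<hi)]
        if len(P)>20: print(n,lo,np.percentile(P[:,2],[50,90]),cv2.minAreaRect((P[:,:2]*1000).astype(np.float32)))
    if n=="wrist": cv2.imwrite("pics/w6.png",d["image"])
E
```

```text
t 16.68 p [ 0.5764 -0.1036  0.214 ] yaw -27.47 tilt [-0.0001  0.0001] q [-0.75  0.34  1.06  1.7  -0.31  1.29 -0.11] n 2 dyaw -2.5
[np.float64(27.8), np.float64(-8.6), np.float64(27.0), np.float64(0.022)]
[np.float64(27.6), np.float64(-9.2), np.float64(27.0), np.float64(0.022)]
wrist cap 2668 0.11988260462530297 ((587.5481567382812, -46.94352722167969), 25.059696197509766) [ 0.58726727 -0.04649337]
wrist 0.05 [0.0554385  0.05686819] ((586.8204345703125, -46.12895584106445), (63.602577209472656, 63.1079216003418), 66.00580596923828)
wrist 0.084 [0.0893506  0.09049256] ((586.2822875976562, -45.991172790527344), (50.45991134643555, 49.97694778442383), 66.24895477294922)
scene cap 181 0.11835967318325591 ((583.4105834960938, -48.27430725097656), 25.319263458251953) [ 0.58055699 -0.05006371]
scene 0.05 [0.05434004 0.05738535] ((584.3109741210938, -46.41131591796875), (64.26325988769531, 61.59590530395508), 67.17867279052734)
scene 0.084 [0.08857021 0.09230443] ((583.8175048828125, -47.690006256103516), (47.60979080200195, 49.67112350463867), 64.73798370361328)
side cap 201 0.11792648738751357 ((585.0645141601562, -48.39493179321289), 26.886470794677734) [ 0.58167608 -0.04768777]
side 0.05 [0.05413758 0.05847527] ((581.8593139648438, -46.64046096801758), (61.949974060058594, 63.81169509887695), 66.53742980957031)
side 0.084 [0.08822943 0.09376806] ((570.9227294921875, -50.22417449951172), (39.63970184326172, 63.10447311401367), 17.38188362121582)
```

View pics/w6.png

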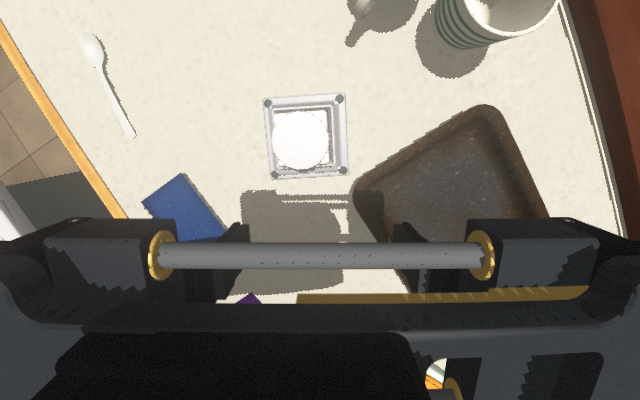

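The wrist view shows the capped jar at (300,137), centred in the nest. Its top is at 0.1199 m and the insert rim at 0.0555 m, both as they should be when home. Now to grip the cap.

>>> {"method": "servo_tool", "body": {"motion": [[1, 28, -8.5, 27, 0], [1, 27.5, -8.5, 30, 0], [1, 0, 0, 0, 0], [1, 0, 0, 0, 0]]}}

```text
time: 17.32
position: [0.5871, -0.048, 0.1577]
eef_rot: [0.856, 0.518, -0.0, 0.0]
ft_force: [0.5, -1.1, 0.2]
width: 1.001
grasp_force: 0.0
```

```bash
python3 -c "
from h import *
plan(.587,-.0466,.111,-27.5)"
```

```text
t 17.32 p [ 0.5871 -0.048   0.1577] yaw -27.67 tilt [ 0.0004 -0.0007] q [-0.8   0.4   1.01  1.76 -0.36  1.19 -0.17] n 1 dyaw 0.2
[np.float64(1.2), np.float64(-0.7), np.float64(46.7), np.float64(-0.003)]
```

>>> {"method": "servo_tool", "body": {"motion": [[1, 1.2, -0.7, 30, 0], [0.7, 0, 0, 17, 0], [0.7, 0, 0, 0, 0], [0.7, 0, 0, 0, 0], [0.7, 0, 0, 0, 0]], "squeeze": 50}}

```text
time: 17.95
position: [0.5874, -0.0461, 0.111]
eef_rot: [0.856, 0.517, 0.001, 0.0]
ft_force: [0.1, 0.0, -0.0]
width: 0.718
grasp_force: 0.0
```

>>> {"method": "servo_tool", "body": {"motion": [[0.4, 0, 0, 0, 0], [0.4, 0, 0, 0, 0], [0.4, 0, 0, 0, 0], [0.4, 0, 0, 0, 0]]}}

```text
time: 18.45
position: [0.5869, -0.0458, 0.1103]
eef_rot: [0.856, 0.517, 0.0, -0.0]
ft_force: [-1.9, 1.2, 5.1]
width: 0.555
grasp_force: 50.0
```

>>> {"method": "servo_tool", "body": {"motion": [[0.4, 0, 0, 0, -0.16], [0.4, 0, 0, 0, -0.16], [0.4, 0, 0, 0, -0.16], [0.4, 0, 0, 0, -0.16], [0.4, 0, 0, 0, -0.16]]}}

```text
time: 19.08
position: [0.587, -0.0465, 0.1103]
eef_rot: [0.585, 0.811, -0.0, 0.0]
ft_force: [-1.9, -0.4, 3.5]
width: 0.556
grasp_force: 50.0
```

```bash
python3 -c "
from h import *
plan(.5869,-.0458,.1103,-27.5+89,200,200); print(robot.observe()['wrist_torque'],robot.observe()['ft_force'])"
```

```text
t 19.07 p [ 0.587  -0.0465  0.1103] yaw 18.4 tilt [ 0.0004 -0.0004] q [-0.63  0.39  0.79  1.8  -0.31  1.08  0.58] n 1 dyaw 43.1
[np.float64(0.7), np.float64(0.1), np.float64(-0.0), np.float64(-0.752)]
[-0.28583551  0.34912219 -0.33001439] [-1.94579292 -0.3955012   3.47861877]
```

>>> {"method": "servo_tool", "body": {"motion": [[0.4, 0, 0, 0, -0.16], [0.4, 0, 0, 0, -0.16], [0.4, 0, 0, 0, -0.16], [0.4, 0, 0, 0, -0.16], [0.4, 0, 0, 0, -0.13]]}}

```text
time: 19.7
position: [0.5868, -0.0466, 0.1103]
eef_rot: [0.238, 0.971, -0.0, 0.0]
ft_force: [-2.2, -1.8, 3.1]
width: 0.553
grasp_force: 50.0
```

>>> {"method": "servo_tool", "body": {"motion": [[0.4, 0, 0, 0, 0], [0.4, 0, 0, -3, 0], [0.4, 0, 0, -3, 0], [0.4, 0, 0, 0, 0]]}}

```text
time: 20.2
position: [0.5873, -0.0455, 0.1164]
eef_rot: [0.24, 0.971, 0.0, 0.0]
ft_force: [-0.5, -0.5, -0.3]
width: 0.558
grasp_force: 50.0
```

>>> {"method": "servo_tool", "body": {"motion": [[0.4, 0, 0, -7, 0], [0.4, 0, 0, -7, 0], [0.4, 0, 0, -7, 0], [0.4, 0, 0, -6, 0], [0.4, 0, 0, 0, 0]]}}

```text
time: 20.82
position: [0.5872, -0.0459, 0.1437]
eef_rot: [0.24, 0.971, 0.0, 0.0]
ft_force: [0.7, -0.0, -1.2]
width: 0.554
grasp_force: 50.0
```

>>> {"method": "servo_tool", "body": {"motion": [[0.4, 0, 0, 0, 0], [0.4, 0, 0, 0, 0], [0.4, 0, 0, 0, 0], [0.4, 0, 0, 0, 0]]}}

```text
time: 21.32
position: [0.5868, -0.0459, 0.143]
eef_rot: [0.24, 0.971, -0.0, -0.0]
ft_force: [0.4, 0.4, -0.9]
width: 0.554
grasp_force: 50.0
```

```bash
python3 - <<'E'
from h import *
s=robot.observe(); print(s["position"],s["ft_force"],s["joint_velocities"].round(3))
ims=[]
for n in("scene","side"):
    d=cam(n);X=cloud(d);Z=X[...,2]; near=np.hypot(X[...,0]-.587,X[...,1]+.047)<.05
    for lo,hi in((.05,.06),(.084,.098)):
        P=X[near&(Z>lo)&(Z<hi)]
        if len(P)>20: print(n,lo,len(P),cv2.minAreaRect((P[:,:2]*1000).astype(np.float32)))
    im=d["image"]; im=im[150:250,290:390] if n=="scene" else im[130:230,290:390]
    ims.append(cv2.resize(im,(400,400),interpolation=2))
cv2.imwrite("pics/c7.png",np.hstack(ims))
E
```

```text
[ 0.58682473 -0.04585119  0.14296644] [ 0.42816765  0.40590791 -0.91234815] [-0.001 -0.001  0.001 -0.002 -0.002  0.002 -0.002]
scene 0.05 101 ((586.6118774414062, -47.07369613647461), (63.727027893066406, 62.89358139038086), 68.22636413574219)
scene 0.084 174 ((584.8598022460938, -48.70334243774414), (49.700645446777344, 51.000675201416016), 70.9621810913086)
side 0.05 91 ((582.8483276367188, -47.78854751586914), (62.51217269897461, 66.48216247558594), 66.57952880859375)
side 0.084 144 ((583.2261962890625, -48.01191711425781), (50.64051818847656, 52.840885162353516), 71.18766784667969)
```

View pics/c7.png

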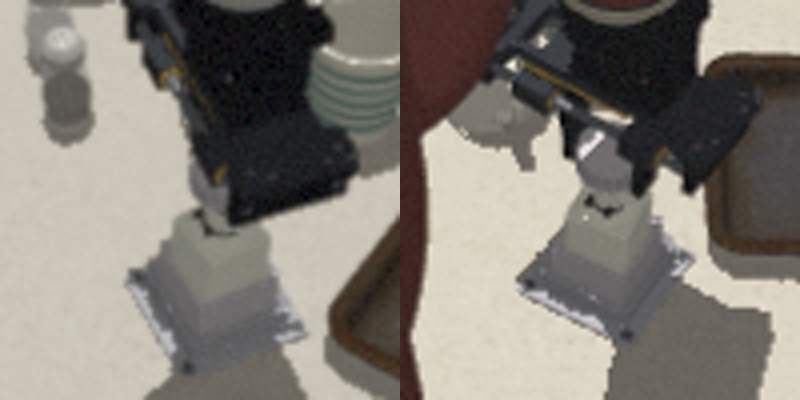

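The picture shows the cap held above the bare neck (crop (215,225) and (600,205)), with the jar standing square in the nest. Handing in.

```bash
python3 -c "
from h import *
print(robot.close_job())"
```

```text
the job is handed in; nothing more can be done
None
```

I handed the job in at about 21 s: the insert and jar are fully home in the brace, and the cap, turned about a quarter turn, is held still about 17 mm above the jar's mouth by my measurements; no verdict was returned.

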